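Pack the display rods into their sloping-front case

ROBOT

A 6-joint arm with a two-finger parallel gripper is mounted at the origin on the work surface. World frame = base frame: x ahead of the robot, y to its left, z up, the work surface at z = 0. Lengths are in m, angles in rad, forces in N, time in s.
With the tool pointing down it reaches from about 0.25 to 0.725 m from the base axis. Payload 4 kg.
Tool frame: the origin (TCP) lies at the very end of the fingers, on their centre line; the grasp point (between the pads) lies 19 mm behind it; z points along the fingers, y is the line along which they close (so a half turn about z gives the same grasp; the last joint's range is limited). The gripper opens to 85 mm and grips with 20 to 120 N. Pads are 22 mm wide; open, the fingers measure 114 mm over their backs; the gripper's body (76 mm by 85 mm) begins 54 mm behind the grasp point. The pads swing forward as they close: fully open they stand 13 mm farther back than shut.
Start: joints at [-1.308, 0.241, 0.005, 1.335, 0, 1.571], TCP at [0.13, -0.483, 0.231] pointing down, gripper open.
Joint ranges: [-2.72, 2.72], [-1.05, 1.87], [-1.09, 1.28], [-1.99, 2.15], [-1.42, 1.44], [-3.14, 3.14]. Speed limits (rad/s): [2.79, 2.79, 3.14, 3.14, 3.14, 3.14].

INTERFACE

Orientations are given as a unit quaternion [x, y, z, w].
In Python, from workcell import bot, vision, workorder, boxes_of gives the robot as it stands.
- The arm moves only by the tool send_rows, never from a script. Its argument "motion" is text: rows parted by semicolons, each of 5 numbers parted by spaces: the closure, from -1 (fully open) to 1 (shut), so that 0 is half open, then the shift along the tool's x, y, z in cm, then the turn about the tool's z in rad. In form: claw x y z twist; .... A call has 1 to 5 rows; each row is the pose to reach, as a shift and turn from the pose commanded when the call began, along the tool's axes at that moment; what a row does not reach only later rows make up. A row lasts 1/10 s, in which the tool goes at most 50 mm and 8.59 degrees, less where a joint would pass 70% of its speed; a pose out of reach is approached as far as the arm can. A call with a gripper value outside its range is refused whole. The fingers move at their own pace and stop on an object; the grip force is fixed at half the most. Time passes only in rows, so rows that repeat a pose let the fingers close. It gives the time, the measured TCP pose, the force, the opening and the grip force at its end, in the units of the state.
- bot.get_obs(): the state, without advancing time (a new reading comes with each control period).
- vision.camera(name): name is "side" or "top" or "wrist"; returns the picture (420x560x3 uint8, red, green, blue); there is no depth.
- vision.camera_model(name): a dict with "fov_y" (degrees; the focal length in pixels is half the picture's height over the tangent of half this angle, whatever the lens; pixels are square), "cx", "cy" (the principal point, pixels), "world_from_camera" (4x4, takes a point from camera to world coordinates); the wrist camera has in their place "hand_eye" (4x4, takes a point from camera to tool coordinates, whose origin is the TCP and whose axes are the flange's). Camera axes: x right, y down, z forward; pixel columns grow to the right and rows downward; lengths in m; the calibration is good to about 2 mm. The wrist camera is an equidistant fisheye: a pixel r from the principal point sees the ray r / f radians off the axis. A picture is of the moment at which its call begins: read the wrist's pose just before it. camera_model takes no time and is no camera call.
- workorder.job_done(): hands the job in; it is judged then, once.
Trained networks look in the newest picture that a camera, given by its name, has taken for a name from the list of things; names that differ only in an ending like _2 or _b are one class to them, and where a whole thing is asked for, a point or a joint stands for the part that bears it (a point fixed in the world has none). Each returns a list of dicts, best first, with "conf" (0 to 1); they miss things now and then, are a little off and sometimes report something else, mostly with a low value. They report only what shows in the picture. A call takes as long as a camera call.
- boxes_of(camera, target): "rect" ([centre column, centre row, width, height] in pixels, round what is visible of it).
The state is a dict: "clock": time; "joint_pos": joint angles; "joint_vel": joint speeds; "tau": joint torques, N m; "eef_pos": TCP position; "tool_rot": TCP orientation; "ft_force": force on the tool from outside, world axes, zero at the start; "ft_torque": the same for the moment, N m; "grip_width": finger opening in m; "grasp_force": force on a finger pad.
Only numpy, scipy, OpenCV 4.12 (cv2) and the standard library are available. Lean on these libraries where they do the work, as an engineer would, in place of code of your own. Each camera call takes 0.05 s, during which the arm holds its last target. There are 200 camera calls.

TASK

Pack the wooden display rods away: pull the yellow front flap of the black case down until it stays open, then drop every rod from the wooden stand, foot first, into a tube of its head's colour (red heads in the deep red tubes, green heads in the shallow green ones, one rod to a tube) until it stands on the bottom and its white band sits just on the tube's mouth. When all are in, push the flap back up so that it closes; leave the glass jar where it is.

Things in the scene. Friction and masses are not known exactly. Their poses are not given: they have to be found in the camera images.
- case: Black rod case with yellow trim, fixed, 160 (x) x 330 (y) mm; origin on the table under the middle of the flap's hinge; -x is its front, z up. The tube row is at x = 80 mm. Front wall 60 mm high; back wall (74 mm behind the row) 100 mm; sides (162 mm either way in y) 60 mm at the front, 100 mm farther back.
- flap (a joint): Angle of the yellow bottom-hinged front flap (6 x 290 mm, 130 mm hinge to top, 0.25 kg). 0 = up and closed, leaning 30 degrees back (case +x) over the tubes. Grows as its top is pulled forward and down (case -x) to a stop at 1.31, leaning 45 degrees forward, where it stays. Past upright (0.52) it falls on to that side by itself, damped.
- flap_bar (a point): Centre of the round steel bar (dia 14, 160 mm long along the case's y) along the flap's top edge, 130 mm from the hinge: about 173 mm above the table when closed, 150 mm when open. There is free space behind and in front of it, so it can be hooked or pushed with closed fingers.
- flap_hinge (a point): Middle of the flap's hinge line, which runs along the case's y: 80 mm in front of the tube row, 60 mm above the table; axes as the case's.
- stand: Loose wooden block, 140 (x) x 216 (y) x 58 mm, 0.95 kg, origin under its centre. Six blind 18 mm square wells, 50 mm deep, at x = +-38 mm and y = -76, 0 and 76 mm, in which the rods stand at the start; some are empty.
- jar: Bystander: glass jar with a red lid, dia 72, 100 mm high; leave it alone.
- long1_grip (a point): Centre of the red cylindrical head (dia 26, 34 mm high) of an upright wooden rod 117 mm long, about 60 g. This point is 100 mm above the foot and 17 mm below the top; z runs up the rod. From the foot up: shaft dia 16 (75 mm), white band dia 16 (8 mm), head. Belongs in a red deep tube; when it stands on its bottom this point is 25 mm above the tube's mouth. May be absent.
- short1_grip (a point): Centre of the green cylindrical head (dia 26, 34 mm high) of an upright wooden rod 97 mm long, about 60 g. This point is 80 mm above the foot and 17 mm below the top; z runs up the rod. From the foot up: shaft dia 16 (55 mm), white band dia 16 (8 mm), head. Belongs in a green shallow tube; when it stands on its bottom this point is 25 mm above the tube's mouth. May be absent.
- deep1_mouth (a point): Centre of the open mouth of a red deep tube fixed in the case: upright blind square tube, 30 mm outside, 24 mm bore, 75 mm from mouth to its inside bottom; the mouth is about 85 mm above the table. The five tubes (three red, two green) stand in one row along the case's y, 55 mm apart, in any order.
- shallow1_mouth (a point): Centre of the open mouth of a green shallow tube fixed in the case: upright blind square tube, 30 mm outside, 24 mm bore, 55 mm from mouth to its inside bottom; the mouth is about 85 mm above the table. The five tubes (three red, two green) stand in one row along the case's y, 55 mm apart, in any order.
- long2_grip (a point): Centre of the red cylindrical head (dia 26, 34 mm high) of an upright wooden rod 117 mm long, about 60 g. This point is 100 mm above the foot and 17 mm below the top; z runs up the rod. From the foot up: shaft dia 16 (75 mm), white band dia 16 (8 mm), head. Belongs in a red deep tube; when it stands on its bottom this point is 25 mm above the tube's mouth. May be absent.
- short2_grip (a point): Centre of the green cylindrical head (dia 26, 34 mm high) of an upright wooden rod 97 mm long, about 60 g. This point is 80 mm above the foot and 17 mm below the top; z runs up the rod. From the foot up: shaft dia 16 (55 mm), white band dia 16 (8 mm), head. Belongs in a green shallow tube; when it stands on its bottom this point is 25 mm above the tube's mouth. May be absent.
- deep2_mouth (a point): Centre of the open mouth of a red deep tube fixed in the case: upright blind square tube, 30 mm outside, 24 mm bore, 75 mm from mouth to its inside bottom; the mouth is about 85 mm above the table. The five tubes (three red, two green) stand in one row along the case's y, 55 mm apart, in any order.
- shallow2_mouth (a point): Centre of the open mouth of a green shallow tube fixed in the case: upright blind square tube, 30 mm outside, 24 mm bore, 55 mm from mouth to its inside bottom; the mouth is about 85 mm above the table. The five tubes (three red, two green) stand in one row along the case's y, 55 mm apart, in any order.
- long3_grip (a point): Centre of the red cylindrical head (dia 26, 34 mm high) of an upright wooden rod 117 mm long, about 60 g. This point is 100 mm above the foot and 17 mm below the top; z runs up the rod. From the foot up: shaft dia 16 (75 mm), white band dia 16 (8 mm), head. Belongs in a red deep tube; when it stands on its bottom this point is 25 mm above the tube's mouth. May be absent.
- deep3_mouth (a point): Centre of the open mouth of a red deep tube fixed in the case: upright blind square tube, 30 mm outside, 24 mm bore, 75 mm from mouth to its inside bottom; the mouth is about 85 mm above the table. The five tubes (three red, two green) stand in one row along the case's y, 55 mm apart, in any order.
- long1: The same rod as long1_grip; origin at the centre of its foot (slightly tapered). Its white band starts at the depth mark: when it is home, the band's lower edge is level with the tube's mouth.
- long2: The same rod as long2_grip; origin at the centre of its foot (slightly tapered). Its white band starts at the depth mark: when it is home, the band's lower edge is level with the tube's mouth.
- long3: The same rod as long3_grip; origin at the centre of its foot (slightly tapered). Its white band starts at the depth mark: when it is home, the band's lower edge is level with the tube's mouth.
- short1: The same rod as short1_grip; origin at the centre of its foot (slightly tapered). Its white band starts at the depth mark: when it is home, the band's lower edge is level with the tube's mouth.
- short2: The same rod as short2_grip; origin at the centre of its foot (slightly tapered). Its white band starts at the depth mark: when it is home, the band's lower edge is level with the tube's mouth.

How it is judged:
By the outcome, as a careful person would: the job done as asked, in the order asked, and still so for the second after the job is handed in, with the robot touching nothing.
Of long1, long2, long3, short1, short2 only 3 to 5 are there at a start; the rules pass over those that are not, and their reading is None.
At some moment in a run one of stand may be knocked a few centimetres aside while the robot is not near it.
It also fails if it takes over 210 s, if anything falls off the work surface, if the arm or the gripper's body presses on something with over 40 N, if the wrist force passes 120 N, or if a joint passes its speed limit or range.

## Working session

There is one attempt and no reset: what is moved stays moved. The work goes in short steps, Python scripts to look and compute and a tool call to move; the robot and the scene stay as the last step left them, time stands still between calls to the robot, and variables do not carry over. Pictures are saved under pics/ and viewed, at most 14 in all, crops included, and the job is handed in when it is done.

Besides the shell and the picture viewer there is one more tool, called after "Request:" by a JSON object that holds its "name" and its "arguments". send_rows: Moves the arm, as the interface text tells. Its arguments: {"type":"object","properties":{"motion":{"type":"string"}},"required":["motion"]}

```bash
ls; mkdir -p pics
python3 - <<'E'
from workcell import bot, vision, workorder, boxes_of
import cv2,numpy as np
o=bot.get_obs()
print({k:np.round(v,3) for k,v in o.items()})
for c in ("side","top","wrist"):
    im=vision.camera(c); cv2.imwrite(f"pics/{c}0.png",im[:,:,::-1])
    m=vision.camera_model(c); print(c,{k:np.round(v,4).tolist() for k,v in m.items()})
E
```

```text
pics
{'clock': np.float64(0.0), 'joint_pos': array([-1.308,  0.241,  0.004,  1.335, -0.   ,  1.571]), 'joint_vel': array([-0.   ,  0.   ,  0.002,  0.001,  0.001,  0.   ]), 'tau': array([ 0.0000e+00, -3.7232e+01,  2.5241e+01,  1.7000e-02,  0.0000e+00,
        0.0000e+00]), 'eef_pos': array([ 0.13 , -0.482,  0.23 ]), 'tool_rot': array([ 0.991,  0.131, -0.   , -0.001]), 'ft_force': array([-0.004, -0.379,  1.022]), 'ft_torque': array([-0.049, -0.019,  0.035]), 'grasp_force': np.float64(0.0), 'grip_width': np.float64(0.085)}
side {'fov_y': 48.4337, 'cx': 281.2682, 'cy': 198.1915, 'world_from_camera': [[0.8984, -0.2388, 0.3686, 0.2732], [-0.4391, -0.487, 0.755, -0.6886], [-0.0008, -0.8401, -0.5424, 0.6157], [0.0, 0.0, 0.0, 1.0]]}
top {'fov_y': 46.4322, 'cx': 284.7225, 'cy': 204.7831, 'world_from_camera': [[0.0117, -0.9898, 0.1417, 0.461], [-0.9999, -0.0126, -0.0054, 0.0061], [0.0071, -0.1416, -0.9899, 1.3571], [0.0, 0.0, 0.0, 1.0]]}
wrist {'fov_y': 65.7065, 'cx': 281.1441, 'cy': 212.1481, 'hand_eye': [[-0.0006, -0.9638, -0.2665, 0.0682], [1.0, -0.0004, -0.0009, -0.0001], [0.0008, -0.2665, 0.9638, -0.1416], [0.0, 0.0, 0.0, 1.0]]}
```

View pics/top0.png

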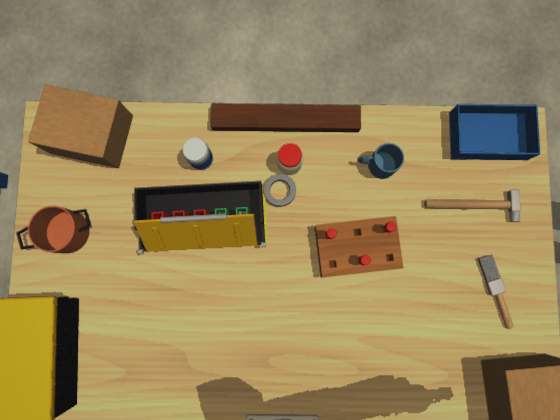

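View pics/side0.png

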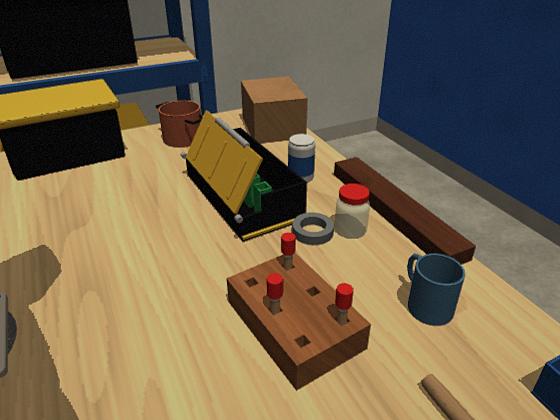

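The top view shows the case at about (200,217), its flap facing the robot. The tubes run left to right: red at columns 157, 178 and 200, then green at 220 and 242. Three red rods stand at (331,233), (365,260) and (391,227). The side view confirms three red rods and a closed flap.

```bash
cat > h.py <<'E'
import numpy as np, cv2
from workcell import bot, vision, boxes_of
from scipy.spatial.transform import Rotation as R
def f(m): return 210/np.tan(np.radians(m["fov_y"])/2)
def pose(o=None):
    o=o or bot.get_obs(); T=np.eye(4); T[:3,:3]=R.from_quat(o["tool_rot"]).as_matrix(); T[:3,3]=o["eef_pos"]; return T
def ray(cam,u,v,T=None):
    m=vision.camera_model(cam); d=np.array([u-m["cx"],v-m["cy"]])/f(m)
    if cam=="wrist":
        W=T@m["hand_eye"]; r=np.hypot(*d); k=np.sinc(r/np.pi); c=np.array([*(d*k),np.cos(r)])
    else: W=m["world_from_camera"]; c=np.array([*d,1.])
    c=W[:3,:3]@c; return W[:3,3],c/np.linalg.norm(c)
def onz(cam,u,v,z,T=None):
    p,d=ray(cam,u,v,T); return p+d*(z-p[2])/d[2]
def proj(cam,P,T=None):
    m=vision.camera_model(cam); W=T@m["hand_eye"] if cam=="wrist" else m["world_from_camera"]
    c=W[:3,:3].T@(np.asarray(P,float)-W[:3,3])
    if cam=="wrist":
        th=np.arctan2(np.hypot(c[0],c[1]),c[2]); d=c[:2]/max(np.hypot(c[0],c[1]),1e-9)*th
    else: d=c[:2]/c[2]
    return d*f(m)+[m["cx"],m["cy"]]
def tri(*rays):
    A=sum(np.eye(3)-np.outer(d,d) for p,d in rays); b=sum((np.eye(3)-np.outer(d,d))@p for p,d in rays); return np.linalg.solve(A,b)
def rel(target,T=None):
    "cm shift in tool axes from the commanded/measured pose to a world point"
    T=pose() if T is None else T; return np.round(T[:3,:3].T@(np.asarray(target)-T[:3,3])*100,2)
def blobs(im,col,amin=15):
    h=cv2.cvtColor(im,cv2.COLOR_RGB2HSV)
    lo_hi={"red":[((0,150,90),(8,255,255)),((172,150,90),(180,255,255))],"green":[((55,120,50),(85,255,255))],"yellow":[((20,150,80),(32,255,255))]}[col]
    m=sum(cv2.inRange(h,a,b) for a,b in lo_hi); n,_,s,c=cv2.connectedComponentsWithStats(m)
    return [(np.round(c[i],1).tolist(),s[i].tolist()) for i in range(1,n) if s[i][4]>=amin]
E
python3 - <<'E'
from h import *
t=cv2.imread("pics/top0.png")[:,:,::-1].copy(); s=cv2.imread("pics/side0.png")[:,:,::-1].copy()
for n,i in(("top",t),("side",s)):
  for c in("red","green"): print(n,c,blobs(i,c))
for u,v in((331,233),(365,260),(391,227)):print(onz("top",u,v,.118))
for u,v in((157.5,215),(178.5,214),(200,212.5),(220.5,211.5),(242,211)):print("tube",onz("top",u,v,.085))
print("bar",onz("top",160,218.5,.173),onz("top",226,217,.173),onz("side",217,122,.173),onz("side",249,145,.173))
b=cv2.resize(t[170:290,120:420],None,fx=2.6,fy=2.6,interpolation=cv2.INTER_CUBIC); cv2.imwrite("pics/z1.png",b[:,:,::-1])
E
```

```text
top red [([289.6, 154.7], [278, 143, 24, 24, 443]), ([199.9, 211.2], [194, 209, 14, 6, 52]), ([157.2, 214.6], [151, 211, 17, 8, 70]), ([178.8, 212.5], [172, 210, 16, 6, 54]), ([390.7, 226.4], [386, 222, 10, 11, 83]), ([331.3, 233.0], [327, 228, 10, 11, 86]), ([365.1, 259.7], [360, 255, 11, 10, 85])]
top green [([241.8, 209.3], [236, 207, 13, 7, 56]), ([221.4, 210.3], [215, 208, 14, 7, 56])]
side red [([197.2, 107.4], [195, 103, 5, 9, 17]), ([162.8, 111.8], [158, 106, 13, 10, 25]), ([182.9, 114.0], [172, 111, 23, 6, 42]), ([354.8, 192.8], [339, 183, 31, 22, 480]), ([288.6, 242.5], [281, 233, 15, 22, 228]), ([275.3, 284.5], [266, 273, 17, 26, 306]), ([345.1, 294.8], [337, 283, 16, 27, 298])]
side green [([258.7, 189.1], [250, 174, 22, 37, 308])]
[ 0.5674993  -0.11892543  0.118     ]
[ 0.50040843 -0.20451226  0.118     ]
[ 0.58468125 -0.27169237  0.118     ]
tube [0.61184541 0.33113813 0.085     ]
tube [0.61516748 0.27648551 0.085     ]
tube [0.61982747 0.22050924 0.085     ]
tube [0.62314225 0.16702361 0.085     ]
tube [0.62517418 0.11082589 0.085     ]
bar [0.59292999 0.30217711 0.173     ] [0.59861233 0.14211834 0.173     ] [0.58338761 0.28916858 0.173     ] [0.60398589 0.1448282  0.173     ]
```

View pics/z1.png

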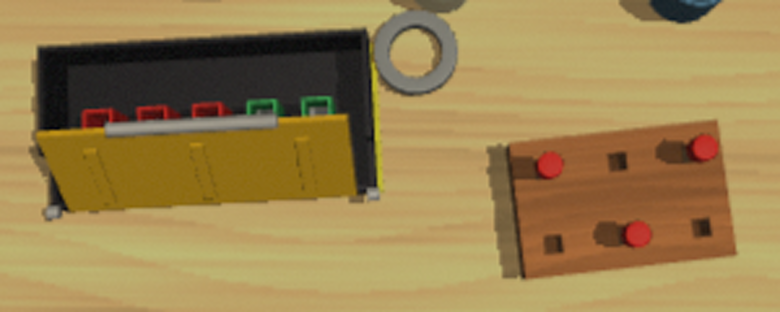

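Request:
{"name": "send_rows", "arguments": {"motion": "1 3.8 -3.2 -0.5 -0.15; 1 7.6 -6.4 -1 -0.3; 1 11.4 -9.6 -1.5 -0.45; 1 15.2 -12.8 -2 -0.6; 1 19 -16 -2.5 -0.75"}}

```text
clock: 0.65
eef_pos: [0.2723, -0.2772, 0.2563]
tool_rot: [0.873, 0.487, 0.0, -0.0]
ft_force: [1.1, -1.0, -0.3]
grip_width: 0.0125
grasp_force: 0.0
```

Request:
{"name": "send_rows", "arguments": {"motion": "1 0 0 0 -0.15; 1 0 0 0 -0.3; 1 0 0 0 -0.45; 1 0 0 0 -0.6; 1 0 0 0 -0.62"}}

```text
clock: 1.15
eef_pos: [0.2717, -0.2787, 0.2561]
tool_rot: [0.684, 0.729, 0.0, -0.0]
ft_force: [-0.2, 0.1, -0.5]
grip_width: 0.0002
grasp_force: 0.0
```

Run:
```python
from h import *
o=bot.get_obs(); T=pose(o); print(o["clock"],o["joint_pos"].round(3)); print(T.round(3)); print(rel([.637,.222,.25],T))
```

```text
1.15 [-0.798  0.01  -0.198  1.363  0.     0.71 ]
[[-0.063  0.998 -0.     0.272]
 [ 0.998  0.063  0.    -0.279]
 [ 0.    -0.    -1.     0.256]
 [ 0.     0.     0.     1.   ]]
[47.66 39.61  0.62]
```

Request:
{"name": "send_rows", "arguments": {"motion": "1 3.8 3.2 0 0; 1 7.6 6.4 0 0; 1 11.4 9.6 0 0; 1 15.2 12.8 0 0; 1 19 16 0 0"}}

```text
clock: 1.65
eef_pos: [0.4205, -0.0778, 0.2563]
tool_rot: [0.686, 0.728, 0.0, 0.0]
ft_force: [2.2, -1.3, -0.0]
grip_width: -0.0004
grasp_force: 0.0
```

Request:
{"name": "send_rows", "arguments": {"motion": "1 3.8 3.2 -2 0; 1 7.6 6.3 -4 0; 1 11.4 9.4 -6 0; 1 15.2 12.5 -6 0; 1 19 15.6 -6 0"}}

```text
clock: 2.15
eef_pos: [0.5609, 0.116, 0.3173]
tool_rot: [0.686, 0.728, 0.001, 0.001]
ft_force: [1.0, -1.1, -0.2]
grip_width: 0.0003
grasp_force: 0.0
```

Request:
{"name": "send_rows", "arguments": {"motion": "1 3.8 3.2 0 0; 1 7.6 6.3 0 0; 1 9.7 8 0 0; 1 9.7 8 0 0; 1 9.7 8 0 0"}}

```text
clock: 2.65
eef_pos: [0.6334, 0.2163, 0.3146]
tool_rot: [0.685, 0.728, -0.001, -0.0]
ft_force: [0.6, -0.6, 0.1]
grip_width: -0.0003
grasp_force: 0.0
```

Run:
```python
from h import *
o=bot.get_obs(); T=pose(o); np.save("T1.npy",T); print(o["clock"],o["joint_pos"].round(3)); print(T.round(3)); print(rel([.637,.222,.16],T))
im=vision.camera("wrist"); cv2.imwrite("pics/w1.png",im[:,:,::-1]); print(blobs(im,"red"),blobs(im,"green"))
```

```text
2.65 [ 0.329  0.62   0.798  1.752 -0.     1.839]
[[-0.061  0.998 -0.002  0.633]
 [ 0.998  0.061 -0.001  0.216]
 [-0.001 -0.002 -1.     0.315]
 [ 0.     0.     0.     1.   ]]
[ 0.56  0.44 15.46]
[([261.9, 81.9], [249, 68, 28, 31, 438]), ([262.7, 128.9], [249, 115, 29, 28, 409]), ([263.8, 175.6], [250, 159, 28, 31, 469]), ([380.1, 341.1], [370, 332, 21, 21, 270])] [([264.9, 226.4], [251, 196, 28, 67, 1303])]
```

View pics/w1.png

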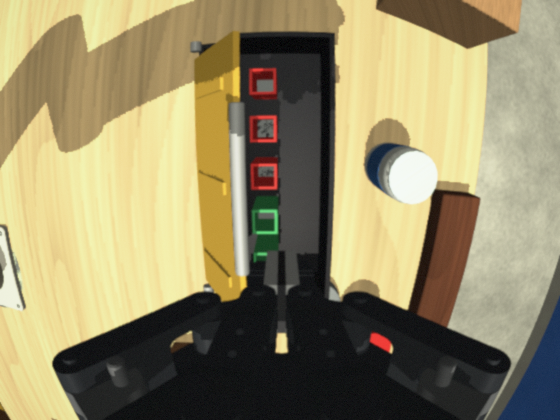

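The wrist view shows the red tube mouths at (263,82), (264,129) and (264,176), a green one at (265,221), and the bar along column 239.

Run:
```python
from h import *
T=np.load("T1.npy")
P=[onz("wrist",u,v,.085,T) for u,v in((263,82),(263.5,129),(264.3,176),(265,221))]
for p in P: print(p.round(4))
for u,v in((237.5,103),(242,274),(240,188)): print("bar",onz("wrist",u,v,.173,T).round(4))
print(vision.camera_model("wrist"))
print(rel([.637,.222,.155],T))
```

```text
[0.6061 0.3315 0.085 ]
[0.6097 0.2776 0.085 ]
[0.6135 0.2236 0.085 ]
[0.617  0.1694 0.085 ]
bar [0.5909 0.3009 0.173 ]
bar [0.6001 0.1413 0.173 ]
bar [0.5963 0.2259 0.173 ]
{'fov_y': 65.70646984690485, 'cx': 281.1440965869433, 'cy': 212.14806593861306, 'hand_eye': array([[-6.27834204e-04, -9.64055641e-01, -2.65699694e-01,
         6.77257608e-02],
       [ 9.99999780e-01, -5.48670666e-04, -3.72168344e-04,
         7.55896800e-04],
       [ 2.13009363e-04, -2.65699869e-01,  9.64055773e-01,
        -1.41602316e-01],
       [ 0.00000000e+00,  0.00000000e+00,  0.00000000e+00,
         1.00000000e+00]])}
[ 0.56  0.44 15.96]
```

Request:
{"name": "send_rows", "arguments": {"motion": "1 0.2 0 4 0; 1 0.4 0 8 0; 1 0.4 0 12 0; 1 0.4 0 16 0; 1 0.4 0 16 0"}}

```text
clock: 3.2
eef_pos: [0.6282, 0.2167, 0.1503]
tool_rot: [0.686, 0.728, -0.006, -0.003]
ft_force: [-0.8, -0.7, -0.6]
grip_width: 0.0005
grasp_force: 0.0
```

Request:
{"name": "send_rows", "arguments": {"motion": "1 0 -1.5 0 0; 1 0 -3 0 0; 1 0 -4.5 -0.5 0; 1 0 -6 -1 0; 1 0 -7.5 -1 0"}}

```text
clock: 3.7
eef_pos: [0.56, 0.2149, 0.1713]
tool_rot: [0.686, 0.728, 0.003, 0.002]
ft_force: [0.5, 0.1, 0.1]
grip_width: 0.0002
grasp_force: 0.5
```

Request:
{"name": "send_rows", "arguments": {"motion": "1 0 -1.5 0 0; 1 0 -3 0 0; 1 0 -4.5 0 0; 1 0 -5 0 0; 1 0 -5 0 0"}}

```text
clock: 4.2
eef_pos: [0.5091, 0.2121, 0.169]
tool_rot: [0.685, 0.728, 0.002, 0.001]
ft_force: [0.4, -0.5, -0.6]
grip_width: 0.0002
grasp_force: 0.0
```

Request:
{"name": "send_rows", "arguments": {"motion": "1 0 2 -5 0; 1 0 4 -10 0; 1 0 4 -15 0; 1 0 4 -15 0; 1 0 4 -15 0"}}

```text
clock: 4.7
eef_pos: [0.5504, 0.2149, 0.3196]
tool_rot: [0.685, 0.728, 0.003, 0.002]
ft_force: [-0.3, -0.6, -0.3]
grip_width: -0.0002
grasp_force: 0.0
```

Run:
```python
from h import *
im=vision.camera("side"); cv2.imwrite("pics/s1.png",im[:,:,::-1]); 
o=bot.get_obs(); T=pose(o); np.save("T1.npy",T); print(o["clock"],o["joint_pos"].round(3)); print(T.round(3))
im=vision.camera("wrist"); cv2.imwrite("pics/w2.png",im[:,:,::-1]); print(blobs(im,"red"),blobs(im,"green"))
im=vision.camera("top"); cv2.imwrite("pics/t2.png",im[:,:,::-1]); print(blobs(im,"red"),blobs(im,"green"))
```

```text
4.75 [ 0.373  0.414  0.469  1.624 -0.     1.882]
[[-0.061  0.998  0.002  0.549]
 [ 0.998  0.061  0.001  0.215]
 [ 0.001  0.002 -1.     0.317]
 [ 0.     0.     0.     1.   ]]
[([333.8, 88.0], [317, 72, 32, 31, 484]), ([334.4, 132.9], [317, 119, 32, 28, 456]), ([332.8, 178.4], [319, 162, 29, 31, 558])] [([329.0, 238.9], [315, 198, 31, 80, 1972])]
[([289.6, 154.7], [278, 143, 24, 24, 443]), ([200.7, 215.4], [194, 209, 15, 13, 136]), ([390.5, 226.5], [386, 222, 10, 11, 86]), ([331.2, 233.0], [327, 228, 10, 11, 87]), ([364.9, 259.7], [360, 255, 11, 10, 88])] [([242.0, 213.7], [236, 207, 13, 15, 113]), ([221.6, 214.8], [215, 208, 14, 15, 131])]
```

View pics/w2.png

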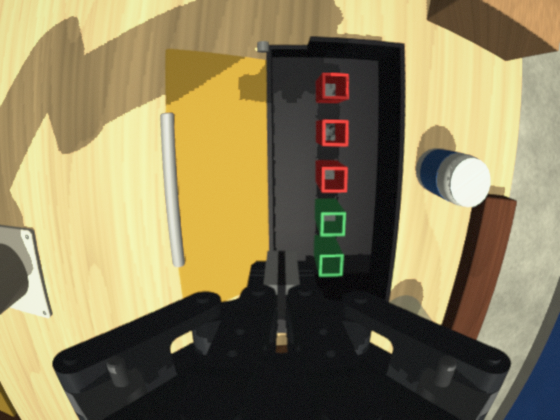

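The wrist view shows the flap open, with the bar at columns 166–180. The mouths are red at (335.5,87), (336,132) and (334,179.5), and green at (333,224) and (331,265).

Run:
```python
from h import *
T=np.load("T1.npy")
P=np.array([onz("wrist",u,v,.085,T) for u,v in((335.5,87.5),(336,132),(334,179.5),(333,224),(331,265))])
print(P.round(4)); print("top",onz("top",200.7,215.4,.085),onz("top",221.6,214.8,.085),onz("top",242,213.7,.085))
c=P[:,:2].mean(0); d=np.polyfit(P[:,1],P[:,0],1); print(c,d, np.diff(P[:,:2],axis=0))
print(rel([.54,-.30,.32],T))
```

```text
[[0.6055 0.3304 0.085 ]
 [0.6097 0.2788 0.085 ]
 [0.6121 0.2231 0.085 ]
 [0.6164 0.1685 0.085 ]
 [0.62   0.1139 0.085 ]]
top [0.61221477 0.21840561 0.085     ] [0.61448225 0.1638868  0.085     ] [0.61805294 0.11065429 0.085     ]
[0.61274952 0.22295231] [-0.06581153  0.62742235] [[ 0.00422289 -0.05165914]
 [ 0.00242274 -0.05570379]
 [ 0.00427157 -0.05455107]
 [ 0.00362121 -0.05458065]]
[-51.31  -4.07  -0.33]
```

Request:
{"name": "send_rows", "arguments": {"motion": "-1 -5 -0.4 0 0; -1 -10 -0.8 0 0; -1 -15 -1.2 0 0; -1 -20 -1.6 0 0; -1 -25 -2 0 0"}}

```text
clock: 5.35
eef_pos: [0.5425, -0.0369, 0.3142]
tool_rot: [0.685, 0.729, -0.001, -0.001]
ft_force: [1.4, -0.5, 0.3]
grip_width: 0.0722
grasp_force: 0.0
```

Request:
{"name": "send_rows", "arguments": {"motion": "-1 -5 -0.4 0 0; -1 -10 -0.8 0 0; -1 -15 -1.2 0 0; -1 -20 -1.6 0 0; -1 -25 -2 0 0"}}

```text
clock: 5.85
eef_pos: [0.5382, -0.2867, 0.3142]
tool_rot: [0.685, 0.729, -0.0, -0.002]
ft_force: [0.1, 1.4, -0.1]
grip_width: 0.0856
grasp_force: 0.0
```

Request:
{"name": "send_rows", "arguments": {"motion": "-1 -1 0 0 0; -1 -1 0 0 0; -1 -1 0 0 0"}}

```text
clock: 6.15
eef_pos: [0.5397, -0.2941, 0.3149]
tool_rot: [0.685, 0.729, -0.0, -0.002]
ft_force: [0.6, 0.7, -0.1]
grip_width: 0.0855
grasp_force: 0.0
```

Run:
```python
from h import *
o=bot.get_obs(); T=pose(o); np.save("T3.npy",T); print(o["clock"],o["joint_pos"].round(3)); print(T.round(3))
im=vision.camera("wrist"); cv2.imwrite("pics/w3.png",im[:,:,::-1]); print(blobs(im,"red"))
im=vision.camera("top"); print(blobs(im,"red"))
```

```text
6.15 [-4.990e-01  4.770e-01  5.610e-01  1.658e+00  1.000e-03  1.009e+00]
[[-0.062  0.998 -0.002  0.54 ]
 [ 0.998  0.062  0.002 -0.294]
 [ 0.002 -0.002 -1.     0.315]
 [ 0.     0.     0.     1.   ]]
[([482.2, 3.8], [466, 0, 31, 11, 236]), ([317.4, 25.3], [306, 15, 24, 22, 406]), ([247.5, 99.9], [235, 88, 25, 25, 468]), ([325.3, 168.9], [313, 157, 25, 25, 478])]
[([289.6, 154.7], [278, 143, 24, 24, 443]), ([200.8, 215.4], [194, 209, 15, 14, 144]), ([159.5, 218.2], [151, 211, 19, 15, 187]), ([180.2, 216.7], [172, 210, 17, 14, 161]), ([390.5, 226.5], [386, 222, 10, 11, 87]), ([331.3, 233.0], [327, 228, 10, 11, 86]), ([82.2, 234.6], [78, 232, 10, 7, 22]), ([365.0, 259.6], [361, 255, 10, 10, 79])]
```

View pics/w3.png

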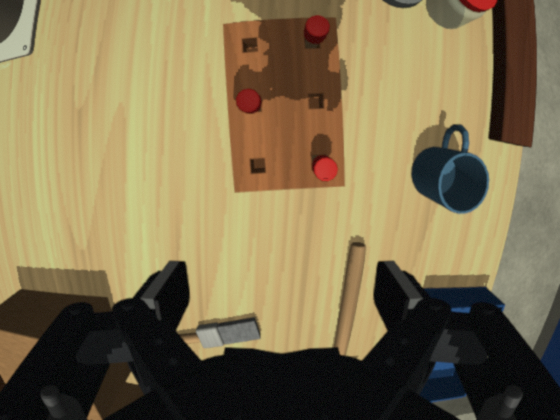

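The wrist view shows the stand unmoved, with rod heads at (317,27), (248,100) and (325,168). The empty wells are at (250,44), (316,101) and (258,165).

Run:
```python
from h import *
T=np.load("T3.npy")
Q=np.array([onz("wrist",u,v,.125,T)[:2] for u,v in((317.2,25.6),(247.6,100),(325.2,168.9))])
W=np.array([onz("wrist",u,v,.058,T)[:2] for u,v in((250,44),(316,101),(258,165))])
L=np.array([(.038,.076),(-.038,0),(.038,-.076),(-.038,.076),(.038,0),(-.038,-.076)])
print(Q.round(4),W.round(4)); M=np.vstack([Q,W]); c=M.mean(0)
H=(L-L.mean(0)).T@(M-c); a=np.arctan2(H[0,1]-H[1,0],H[0,0]+H[1,1]); Rm=np.array([[np.cos(a),-np.sin(a)],[np.sin(a),np.cos(a)]])
F=L@Rm.T+c; print(a,c,F.round(4)); print((M-F).round(4))
for p in ((331.2,233),(365,259.7),(390.5,226.5)): print("top",onz("top",*p,.12).round(4))
print(rel([*F[2],.15],T), rel([*F[2],.089],T))
```

```text
[[ 0.5658 -0.1189]
 [ 0.5004 -0.2026]
 [ 0.5839 -0.2683]] [[ 0.4916 -0.1268]
 [ 0.5758 -0.1938]
 [ 0.5101 -0.2772]]
0.11954771879503348 [ 0.53793589 -0.19793965] [[ 0.5666 -0.118 ]
 [ 0.5002 -0.2025]
 [ 0.5847 -0.2689]
 [ 0.4911 -0.127 ]
 [ 0.5757 -0.1934]
 [ 0.5093 -0.2779]]
[[-0.0008 -0.0009]
 [ 0.0002 -0.0001]
 [-0.0009  0.0006]
 [ 0.0004  0.0002]
 [ 0.0002 -0.0004]
 [ 0.0009  0.0007]]
top [ 0.5673 -0.1192  0.12  ]
top [ 0.5011 -0.2042  0.12  ]
top [ 0.5857 -0.27    0.12  ]
[ 2.21  4.69 16.49] [ 2.19  4.7  22.59]
```

Request:
{"name": "send_rows", "arguments": {"motion": "-1 1.1 2.4 2 0; -1 2.2 4.7 6 0; -1 2.2 4.7 11 0; -1 2.2 4.7 16 0; -1 2.2 4.7 16 0"}}

```text
clock: 6.75
eef_pos: [0.5794, -0.2649, 0.1469]
tool_rot: [0.684, 0.73, -0.003, -0.01]
ft_force: [-1.4, 0.7, -1.5]
grip_width: 0.0855
grasp_force: 0.0
```

Run:
```python
from h import *
o=bot.get_obs(); T=pose(o); print(rel([.5845,-.269,.089],T))
```

```text
[-0.5   0.59  5.78]
```

Request:
{"name": "send_rows", "arguments": {"motion": "-1 0 0 2 0; -1 0 0 4 0; -1 0 0 5.9 0; -1 0 0 5.9 0; -1 0 0 5.9 0"}}

```text
clock: 7.25
eef_pos: [0.5872, -0.2702, 0.1001]
tool_rot: [0.684, 0.729, 0.001, 0.002]
ft_force: [0.4, 0.3, 1.3]
grip_width: 0.0852
grasp_force: 0.0
```

Run:
```python
from h import *
o=bot.get_obs(); T=pose(o); print(T.round(4),rel([.5845,-.269,.089],T))
```

```text
[[-0.063   0.998   0.0031  0.5872]
 [ 0.998   0.063  -0.0014 -0.2702]
 [-0.0016  0.003  -1.      0.1001]
 [ 0.      0.      0.      1.    ]] [ 0.14 -0.26  1.11]
```

Request:
{"name": "send_rows", "arguments": {"motion": "-1 0.1 -0.2 1.1 0; 0.5 0.1 -0.2 1.1 0; 1 0.1 -0.2 1.1 0; 1 0.1 -0.2 1.1 0; 1 0.1 -0.2 1.1 0"}}

```text
clock: 7.75
eef_pos: [0.5837, -0.2696, 0.0866]
tool_rot: [0.685, 0.729, 0.0, 0.0]
ft_force: [0.3, -1.2, -0.7]
grip_width: 0.0284
grasp_force: 0.0
```

Request:
{"name": "send_rows", "arguments": {"motion": "1 0 0 0 0; 1 0 0 -2 0; 1 0 0 -4 0; 1 0 0 -7 0; 1 0 0 -10 0"}}

```text
clock: 8.25
eef_pos: [0.5831, -0.2693, 0.1866]
tool_rot: [0.685, 0.729, -0.0, -0.001]
ft_force: [1.4, -0.3, -0.2]
grip_width: 0.0247
grasp_force: 59.4
```

Run:
```python
from h import *
o=bot.get_obs(); T=pose(o); np.save("T4.npy",T); print(T.round(4),o["grip_width"],o["grasp_force"],rel([.6128,.2232,.24],T))
im=vision.camera("wrist"); cv2.imwrite("pics/w4.png",im[:,:,::-1])
```

```text
[[-6.190e-02  9.981e-01 -1.500e-03  5.831e-01]
 [ 9.981e-01  6.190e-02  7.000e-04 -2.693e-01]
 [ 8.000e-04 -1.400e-03 -1.000e+00  1.866e-01]
 [ 0.000e+00  0.000e+00  0.000e+00  1.000e+00]] 0.02468265655740636 59.38165068626404 [48.97  6.01 -5.31]
```

View pics/w4.png

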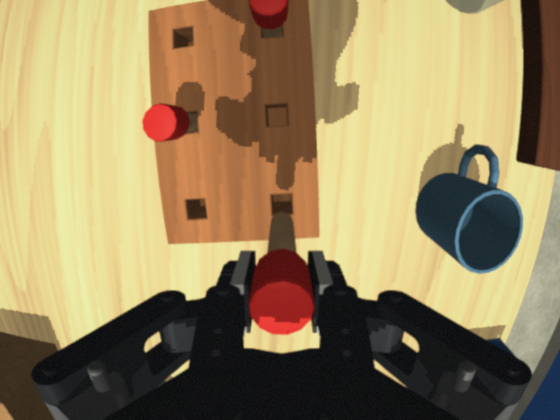

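Request:
{"name": "send_rows", "arguments": {"motion": "1 4.9 0.5 -1 0; 1 9.8 1 -2 0; 1 14.7 1.5 -3 0; 1 19.6 2 -4 0; 1 24.5 2.5 -5 0"}}

```text
clock: 8.8
eef_pos: [0.593, -0.0229, 0.2362]
tool_rot: [0.685, 0.729, 0.0, 0.0]
ft_force: [0.8, -0.0, -1.5]
grip_width: 0.0245
grasp_force: 59.4
```

Request:
{"name": "send_rows", "arguments": {"motion": "1 4.9 0.5 0 0; 1 9.8 1 0 0; 1 14.7 1.5 0 0; 1 19.6 2 0 0; 1 24.5 2.5 0 0"}}

```text
clock: 9.3
eef_pos: [0.6028, 0.2234, 0.2358]
tool_rot: [0.685, 0.729, -0.0, 0.0]
ft_force: [0.9, 0.2, -0.3]
grip_width: 0.0244
grasp_force: 59.4
```

Request:
{"name": "send_rows", "arguments": {"motion": "1 4.5 0.4 0 0; 1 8 0.7 0 0; 1 11 1 0 0; 1 11 1 0 0; 1 11 1 0 0"}}

```text
clock: 9.8
eef_pos: [0.6058, 0.3325, 0.235]
tool_rot: [0.684, 0.729, -0.001, 0.0]
ft_force: [-0.6, -1.3, -0.6]
grip_width: 0.0247
grasp_force: 59.4
```

Run:
```python
from h import *
o=bot.get_obs(); T=pose(o); print(o["clock"],T.round(4),o["grip_width"],rel([.6055,.333,.175],T))
```

```text
9.8 [[-0.0635  0.998  -0.001   0.6058]
 [ 0.998   0.0635 -0.0011  0.3325]
 [-0.001  -0.001  -1.      0.235 ]
 [ 0.      0.      0.      1.    ]] 0.02467450704995744 [ 0.06 -0.02  6.  ]
```

Request:
{"name": "send_rows", "arguments": {"motion": "1 0 0 2 0; 1 0 0 4 0; 1 0 0 5.7 0; 1 0 0 5.7 0; 1 0 0 5.7 0"}}

```text
clock: 10.3
eef_pos: [0.6064, 0.3305, 0.1793]
tool_rot: [0.685, 0.728, -0.0, -0.0]
ft_force: [0.3, 0.3, -0.3]
grip_width: 0.0246
grasp_force: 59.4
```

Run:
```python
from h import *
o=bot.get_obs(); T=pose(o); print(T.round(4)); np.save("T5.npy",T)
s=vision.camera("side"); t=vision.camera("top"); w=vision.camera("wrist")
for P in ([.6055,.333,.085],): print(proj("side",P),proj("top",P),proj("wrist",P,T))
a=cv2.resize(s[60:160,120:220],(390,390),interpolation=cv2.INTER_CUBIC); b=cv2.resize(w[180:380,180:380],(390,390),interpolation=cv2.INTER_CUBIC)
cv2.imwrite("pics/c5.png",np.hstack([a,b])[:,:,::-1])
```

```text
[[-6.030e-02  9.982e-01 -4.000e-04  6.064e-01]
 [ 9.982e-01  6.030e-02 -4.000e-04  3.305e-01]
 [-4.000e-04 -5.000e-04 -1.000e+00  1.793e-01]
 [ 0.000e+00  0.000e+00  0.000e+00  1.000e+00]]
[222.11005659 146.42983218] [156.66771389 217.40459892] [279.33202972 212.28026254]
```

View pics/c5.png

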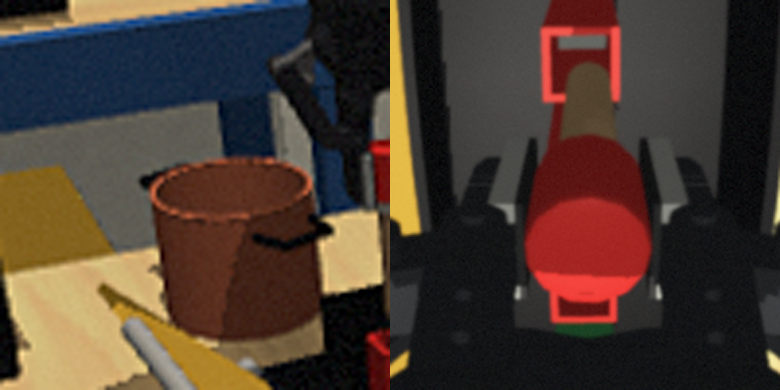

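```bash
cat >> h.py <<'E'
def intool(u,v,zt):
    "tool-frame cm of a wrist pixel at tool depth zt (m)"
    p,d=ray("wrist",u,v,np.eye(4)); return (p+d*(zt-p[2])/d[2])*100
E
python3 - <<'E'
from h import *
print(intool(278,213.3,.0943), proj("wrist",[0,0,.079],np.eye(4)), proj("wrist",[.008,0,.079],np.eye(4)))
E
```

```text
[ 0.18088556 -0.17074365  9.43      ] [280.20985056 221.55702389] [280.19371884 210.67302046]
```

Request:
{"name": "send_rows", "arguments": {"motion": "1 0.2 -0.2 0 0; 1 0.2 -0.2 0 0; 1 0.2 -0.2 1 0; 1 0.2 -0.2 2 0; 1 0.2 -0.2 3.5 0"}}

```text
clock: 10.95
eef_pos: [0.6041, 0.3338, 0.1433]
tool_rot: [0.685, 0.729, 0.0, 0.0]
ft_force: [0.5, 0.2, -0.6]
grip_width: 0.0248
grasp_force: 59.4
```

Request:
{"name": "send_rows", "arguments": {"motion": "1 0 0 1.5 0; 1 0 0 3 0; 1 0 0 4.2 0; 1 0 0 4.7 0; 1 0 0 4.7 0"}}

```text
clock: 11.45
eef_pos: [0.6033, 0.3334, 0.0955]
tool_rot: [0.685, 0.729, -0.001, -0.0]
ft_force: [0.6, 0.4, -0.7]
grip_width: 0.0246
grasp_force: 59.4
```

Run:
```python
from h import *
o=bot.get_obs(); T=pose(o); print(o["ft_force"],o["ft_torque"],T.round(4)); np.save("T6.npy",T)
```

```text
[ 0.56573639  0.40213132 -0.6509387 ] [0.00087685 0.03668181 0.00408524] [[-0.062   0.9981 -0.0022  0.6033]
 [ 0.9981  0.062  -0.0013  0.3334]
 [-0.0011 -0.0023 -1.      0.0955]
 [ 0.      0.      0.      1.    ]]
```

Request:
{"name": "send_rows", "arguments": {"motion": "1 0 0 0.3 0; 1 0 0 0.6 0; 1 0 0 0.6 0; 0 0 0 0.6 0; 0 0 0 0.6 0"}}

```text
clock: 11.95
eef_pos: [0.6044, 0.3339, 0.0915]
tool_rot: [0.685, 0.729, 0.0, 0.0]
ft_force: [-0.5, -0.7, 0.5]
grip_width: 0.043
grasp_force: 0.0
```

Request:
{"name": "send_rows", "arguments": {"motion": "0 0 0 0 0; 0 0 0 0 0; 0 0 0 -2 0; 0 0 0 -5 0; 0 0 0 -9 0"}}

```text
clock: 12.45
eef_pos: [0.6028, 0.333, 0.1796]
tool_rot: [0.685, 0.729, -0.002, -0.001]
ft_force: [0.3, -0.2, -0.8]
grip_width: 0.0427
grasp_force: 0.0
```

Request:
{"name": "send_rows", "arguments": {"motion": "0 -3 0 -4 0; 0 -5 -0.2 -6 0; 0 -5 -0.2 -6 0; 0 -5 -0.2 -6 0"}}

```text
clock: 12.85
eef_pos: [0.6055, 0.2836, 0.2415]
tool_rot: [0.685, 0.728, 0.001, 0.0]
ft_force: [0.4, 0.4, -0.4]
grip_width: 0.0428
grasp_force: 0.0
```

Run:
```python
from h import *
o=bot.get_obs(); T=pose(o); print(o["clock"],T.round(4)); np.save("T6.npy",T)
w=vision.camera("wrist"); t=vision.camera("top"); s=vision.camera("side")
cv2.imwrite("pics/w6.png",w[:,:,::-1]); print(blobs(w,"red"),blobs(t,"red"),blobs(s,"red"))
P=np.array([.605,.333,.127]); print(proj("wrist",P,T),proj("top",P),proj("side",P))
print(rel([.5002,-.2025,.25],T))
```

```text
12.85 [[-0.0611  0.9981  0.0012  0.6055]
 [ 0.9981  0.0611  0.001   0.2836]
 [ 0.001   0.0012 -1.      0.2415]
 [ 0.      0.      0.      1.    ]]
[([283.1, 144.9], [267, 128, 33, 35, 1110]), ([283.4, 199.5], [267, 177, 33, 43, 1051]), ([283.5, 247.8], [269, 223, 31, 49, 1277])] [([289.6, 154.7], [278, 143, 24, 24, 443]), ([200.8, 215.4], [194, 209, 15, 13, 139]), ([165.4, 217.3], [161, 211, 8, 14, 49]), ([180.1, 216.6], [172, 210, 17, 14, 152]), ([331.2, 233.0], [327, 228, 10, 11, 87]), ([364.7, 259.8], [360, 255, 10, 11, 86])] [([180.1, 117.5], [158, 101, 42, 39, 374]), ([230.1, 161.0], [214, 130, 35, 66, 722]), ([179.8, 142.0], [176, 139, 9, 7, 27]), ([354.7, 193.0], [339, 183, 31, 22, 501]), ([288.5, 243.1], [281, 233, 15, 23, 253]), ([274.6, 285.0], [266, 273, 17, 26, 348])]
[283.29811758 148.10881521] [152.47028649 215.67098103] [220.74345808 131.23283941]
[-47.87 -13.48  -0.91]
```

View pics/w6.png

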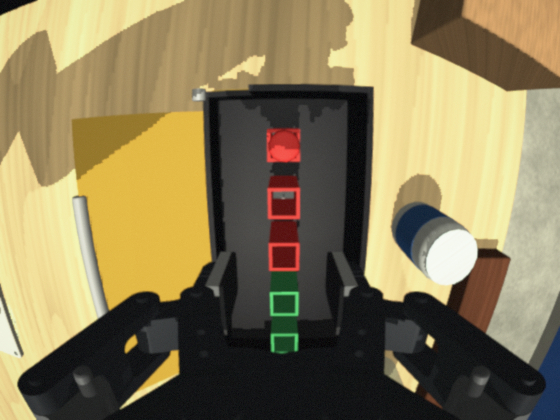

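The wrist view shows rod 1 standing in the far red tube, its head at (284,146). The free red mouths are at (284,203.5) and (284.5,257.5).

Request:
{"name": "send_rows", "arguments": {"motion": "-0.5 -4.9 -0.8 -1 0; -0.5 -9.8 -1.6 -1 0; -0.5 -14.7 -2.4 -1 0; -0.5 -19.6 -3.2 -1 0; -0.5 -24.5 -4 -1 0"}}

```text
clock: 13.5
eef_pos: [0.5794, 0.0358, 0.2493]
tool_rot: [0.684, 0.729, -0.001, -0.001]
ft_force: [-0.2, -0.9, -0.2]
grip_width: 0.0641
grasp_force: 0.0
```

Request:
{"name": "send_rows", "arguments": {"motion": "-0.5 -4.9 -0.8 0 0; -0.5 -9.8 -1.6 0 0; -0.5 -14.5 -2.3 0 0; -0.5 -15.4 -2.3 0 0; -0.5 -15.4 -2.3 0 0"}}

```text
clock: 14.0
eef_pos: [0.5666, -0.1195, 0.2494]
tool_rot: [0.686, 0.728, -0.001, -0.001]
ft_force: [0.6, 0.7, 1.0]
grip_width: 0.0642
grasp_force: 0.0
```

Run:
```python
from h import *
T6=np.load("T6.npy")
for p in((284,203.5),(284.5,257.3)): print(onz("wrist",*p,.085,T6))
t=vision.camera("top"); print(blobs(t,"red"))
o=bot.get_obs(); T=pose(o); print(o["clock"],T.round(4)); print(rel([.5662,-.1185,.089],T))
```

```text
[0.60938158 0.27798629 0.085     ]
[0.61335405 0.22305293 0.085     ]
[([289.6, 154.7], [278, 143, 24, 24, 446]), ([200.8, 215.5], [194, 209, 15, 14, 139]), ([158.1, 217.3], [148, 211, 21, 14, 214]), ([180.2, 216.7], [172, 210, 17, 14, 154]), ([328.0, 233.2], [327, 230, 3, 8, 22])]
14.05 [[-0.0613  0.9981 -0.0022  0.5668]
 [ 0.9981  0.0613  0.0012 -0.1181]
 [ 0.0014 -0.0021 -1.      0.2497]
 [ 0.      0.      0.      1.    ]]
[-0.06 -0.03 16.07]
```

Request:
{"name": "send_rows", "arguments": {"motion": "-0.5 0 0 4.5 0; -0.5 0 0 9 0; -0.5 0 0 12 0; -0.5 0 0 12 0; -0.5 0 0 12 0"}}

```text
clock: 14.55
eef_pos: [0.5672, -0.1165, 0.131]
tool_rot: [0.684, 0.73, -0.0, -0.001]
ft_force: [0.3, -0.2, 0.9]
grip_width: 0.064
grasp_force: 0.0
```

Run:
```python
from h import *
o=bot.get_obs(); T=pose(o); print(rel([.5662,-.1185,.089],T))
w=vision.camera("wrist"); print(blobs(w,"red",100)); print(proj("wrist",[.5662,-.1185,.125],T))
```

```text
[-0.19 -0.11  4.2 ]
[([553.3, 121.4], [540, 79, 20, 78, 861]), ([277.2, 264.0], [253, 242, 50, 45, 1792]), ([158.3, 370.3], [150, 358, 18, 26, 289])]
[277.53502269 268.0128612 ]
```

Request:
{"name": "send_rows", "arguments": {"motion": "-0.5 -0.1 -0.1 2 0; -0.5 -0.1 -0.1 4.2 0; -0.5 -0.1 -0.1 4.2 0; 1 -0.1 -0.1 4.2 0; 1 -0.1 -0.1 4.2 0"}}

```text
clock: 15.1
eef_pos: [0.5679, -0.1196, 0.0914]
tool_rot: [0.685, 0.729, 0.001, 0.002]
ft_force: [0.8, 0.4, 0.1]
grip_width: 0.0355
grasp_force: 0.0
```

Request:
{"name": "send_rows", "arguments": {"motion": "1 0 0 0 0; 1 0 0 0 0; 1 0 0 0 0; 1 0 0 -2 0; 1 0 0 -5 0"}}

```text
clock: 15.6
eef_pos: [0.5653, -0.1192, 0.1386]
tool_rot: [0.685, 0.729, -0.001, -0.001]
ft_force: [0.7, 0.3, -0.6]
grip_width: 0.0243
grasp_force: 59.4
```

Request:
{"name": "send_rows", "arguments": {"motion": "1 0 0 -5 0; 1 2 0.4 -10 0; 1 6 0.8 -10 0; 1 11 1.2 -10 0; 1 15.6 2.6 -10 0"}}

```text
clock: 16.1
eef_pos: [0.5822, 0.039, 0.2413]
tool_rot: [0.685, 0.728, 0.001, 0.001]
ft_force: [1.3, 0.3, -1.0]
grip_width: 0.0248
grasp_force: 59.4
```

Run:
```python
from h import *
o=bot.get_obs(); T=pose(o); print(o["grip_width"],o["grasp_force"],T.round(4)); print(rel([.6093,.278,.235],T))
```

```text
0.024809838263800656 59.44373309612274 [[-6.050e-02  9.982e-01  2.900e-03  5.822e-01]
 [ 9.982e-01  6.050e-02  3.000e-04  3.900e-02]
 [ 1.000e-04  2.900e-03 -1.000e+00  2.413e-01]
 [ 0.000e+00  0.000e+00  0.000e+00  1.000e+00]]
[23.69  4.15  0.65]
```

Request:
{"name": "send_rows", "arguments": {"motion": "1 4.9 0.8 0 0; 1 9.8 1.6 0 0; 1 14.7 2.5 0 0; 1 19.6 3.3 0 0; 1 23.7 4.1 0 0"}}

```text
clock: 16.6
eef_pos: [0.6084, 0.2798, 0.24]
tool_rot: [0.684, 0.729, 0.001, 0.0]
ft_force: [1.1, -0.4, -0.4]
grip_width: 0.0245
grasp_force: 59.4
```

Request:
{"name": "send_rows", "arguments": {"motion": "1 0 0 2 0; 1 0 0 4 0; 1 0 0 5.5 0; 1 0 0 5.5 0; 1 0 0 5.5 0"}}

```text
clock: 17.1
eef_pos: [0.6087, 0.2769, 0.1847]
tool_rot: [0.685, 0.729, 0.0, 0.0]
ft_force: [-0.6, -0.2, -1.6]
grip_width: 0.0249
grasp_force: 59.5
```

Run:
```python
from h import *
o=bot.get_obs(); T=pose(o); print(o["grip_width"],T.round(4),rel([.6093,.278,.178],T))
w=vision.camera("wrist"); cv2.imwrite("pics/c7.png",cv2.resize(w[180:380,180:380],(500,500),interpolation=cv2.INTER_CUBIC)[:,:,::-1])
print(proj("wrist",[.6093,.278,.085],T))
```

```text
0.024885089539570582 [[-6.190e-02  9.981e-01  3.000e-04  6.087e-01]
 [ 9.981e-01  6.190e-02  2.000e-04  2.769e-01]
 [ 2.000e-04  3.000e-04 -1.000e+00  1.847e-01]
 [ 0.000e+00  0.000e+00  0.000e+00  1.000e+00]] [0.1  0.07 0.67]
[281.09174639 212.38283965]
```

View pics/c7.png

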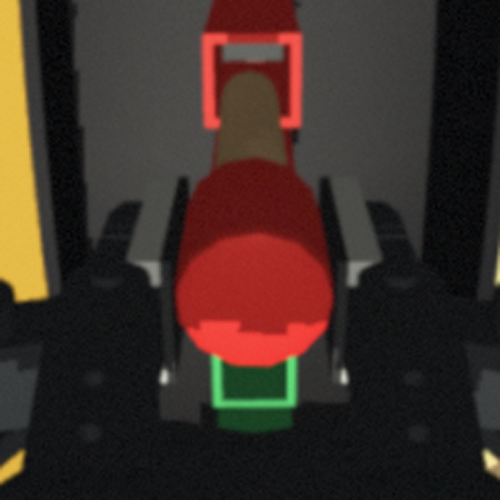

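The crop shows the rod foot lined up with the middle red mouth, whose centre is at full-image (281,212).

Request:
{"name": "send_rows", "arguments": {"motion": "1 0.1 0 1 0; 1 0.1 0 2.5 0; 1 0.1 0 4 0; 1 0.1 0 5.5 0; 1 0.1 0 7 0"}}

```text
clock: 17.65
eef_pos: [0.609, 0.278, 0.1139]
tool_rot: [0.685, 0.729, 0.001, 0.0]
ft_force: [0.4, -0.8, -1.1]
grip_width: 0.0246
grasp_force: 59.5
```

Request:
{"name": "send_rows", "arguments": {"motion": "1 0 0 0.8 0; 1 0 0 1.6 0; 1 0 0 2 0; 1 0 0 2 0; 1 0 0 2 0"}}

```text
clock: 18.15
eef_pos: [0.609, 0.2781, 0.0947]
tool_rot: [0.685, 0.729, 0.001, 0.0]
ft_force: [0.5, -0.1, -0.8]
grip_width: 0.0246
grasp_force: 59.7
```

Request:
{"name": "send_rows", "arguments": {"motion": "0 0 0 0.2 0; 0 0 0 0.2 0; 0 0 0 0.2 0; 0 0 0 0.2 0; 0 0 0 -1 0"}}

```text
clock: 18.65
eef_pos: [0.6072, 0.2773, 0.1025]
tool_rot: [0.685, 0.729, -0.002, -0.001]
ft_force: [-0.5, -0.9, -0.5]
grip_width: 0.0426
grasp_force: 0.0
```

Request:
{"name": "send_rows", "arguments": {"motion": "0 0 0 -3 0; 0 0 0 -7 0; 0 -3 0 -11 0; 0 -6 -1 -14 0; 0 -8 -2 -14 0"}}

```text
clock: 19.15
eef_pos: [0.5962, 0.1961, 0.2513]
tool_rot: [0.685, 0.728, 0.005, 0.003]
ft_force: [0.4, -0.6, 0.5]
grip_width: 0.0425
grasp_force: 0.0
```

Run:
```python
from h import *
o=bot.get_obs(); T=pose(o); print(o["clock"],T.round(4)); np.save("T8.npy",T)
w=vision.camera("wrist"); print(blobs(w,"red",100)); t=vision.camera("top"); print(blobs(t,"red"))
for y,x in((.278,.6093),(.333,.6055)): print(proj("wrist",[x,y,.127],T),proj("wrist",[x,y,.105],T))
cv2.imwrite("pics/w8.png",w[:,:,::-1]); print(rel([.5002,-.2025,.24],T))
```

```text
19.15 [[-0.0611  0.9981  0.0116  0.5962]
 [ 0.9981  0.061   0.0032  0.1961]
 [ 0.0025  0.0118 -0.9999  0.2513]
 [ 0.      0.      0.      1.    ]]
[([297.7, 49.3], [280, 29, 36, 43, 1067]), ([297.9, 109.9], [281, 92, 36, 37, 1068]), ([296.7, 168.4], [281, 150, 33, 36, 786]), ([397.9, 371.7], [385, 357, 31, 28, 482])]
[([289.6, 154.7], [278, 143, 24, 24, 445]), ([206.3, 218.1], [204, 214, 5, 8, 28]), ([365.1, 260.1], [360, 255, 11, 11, 88])]
[300.85518696 109.01230526] [299.06053854 110.25603498]
[300.22591937  43.53323075] [298.50761572  49.53062079]
[-39.2  -12.03   0.9 ]
```

Request:
{"name": "send_rows", "arguments": {"motion": "-0.5 -4.7 -1.4 0 0; -0.5 -9.4 -2.8 0 0; -0.5 -14.1 -4.2 0 0; -0.5 -18.8 -5.7 0 0; -0.5 -23.5 -7.2 0 0"}}

```text
clock: 19.75
eef_pos: [0.5358, -0.0432, 0.2441]
tool_rot: [0.684, 0.729, 0.0, -0.0]
ft_force: [0.6, -0.4, 0.7]
grip_width: 0.0641
grasp_force: 0.0
```

Request:
{"name": "send_rows", "arguments": {"motion": "-0.5 -4.7 -1.4 0 0; -0.5 -9.4 -2.8 0 0; -0.5 -14 -4.2 0 0; -0.5 -15.7 -4.8 2 0; -0.5 -15.7 -4.8 4 0"}}

```text
clock: 20.25
eef_pos: [0.4981, -0.2047, 0.2042]
tool_rot: [0.686, 0.727, 0.0, 0.001]
ft_force: [0.1, 0.0, -1.1]
grip_width: 0.0643
grasp_force: 0.0
```

Request:
{"name": "send_rows", "arguments": {"motion": "-0.5 0 0 2 0; -0.5 0 0 5 0; -0.5 0 0 7 0; -0.5 0 0 7 0; -0.5 0 0 7 0"}}

```text
clock: 20.75
eef_pos: [0.4984, -0.2015, 0.1342]
tool_rot: [0.685, 0.729, -0.0, -0.0]
ft_force: [0.2, -0.0, 0.2]
grip_width: 0.0639
grasp_force: 0.0
```

Run:
```python
from h import *
o=bot.get_obs(); T=pose(o); print(T.round(4),rel([.5002,-.2025,.089],T))
w=vision.camera("wrist"); print(blobs(w,"red",100)); print(proj("wrist",[.5002,-.2025,.125],T))
```

```text
[[-6.250e-02  9.980e-01 -4.000e-04  4.984e-01]
 [ 9.980e-01  6.250e-02  4.000e-04 -2.015e-01]
 [ 4.000e-04 -4.000e-04 -1.000e+00  1.342e-01]
 [ 0.000e+00  0.000e+00  0.000e+00  1.000e+00]] [-0.11  0.18  4.52]
[([281.0, 260.5], [257, 238, 49, 46, 1769])]
[283.24403075 263.89649212]
```

Request:
{"name": "send_rows", "arguments": {"motion": "-0.5 -0.1 0.1 2 0; -0.5 -0.1 0.1 4.4 0; -0.5 -0.1 0.1 4.4 0; 1 -0.1 0.1 4.4 0; 1 -0.1 0.1 4.4 0"}}

```text
clock: 21.3
eef_pos: [0.5005, -0.2033, 0.0919]
tool_rot: [0.685, 0.729, 0.001, 0.002]
ft_force: [0.2, -0.1, 0.4]
grip_width: 0.0359
grasp_force: 0.0
```

Request:
{"name": "send_rows", "arguments": {"motion": "1 0 0 0 0; 1 0 0 0 0; 1 0 0 0 0; 1 0 0 -2 0; 1 0 0 -5 0"}}

```text
clock: 21.8
eef_pos: [0.4984, -0.2025, 0.1395]
tool_rot: [0.685, 0.729, -0.0, -0.001]
ft_force: [1.0, -0.5, 0.1]
grip_width: 0.0246
grasp_force: 59.5
```

Request:
{"name": "send_rows", "arguments": {"motion": "1 0 0 -5 0; 1 3 1 -10 0; 1 7.5 2.5 -10 0; 1 12 3.7 -10 0; 1 16.5 5 -10 0"}}

```text
clock: 22.3
eef_pos: [0.5396, -0.0334, 0.2417]
tool_rot: [0.685, 0.728, 0.001, 0.001]
ft_force: [-0.0, -1.0, 0.2]
grip_width: 0.0248
grasp_force: 59.6
```

Run:
```python
from h import *
o=bot.get_obs(); T=pose(o); print(o["grip_width"],o["grasp_force"],T.round(4)); print(rel([.6131,.223,.235],T))
```

```text
0.024797123604320313 59.550769329071045 [[-6.110e-02  9.981e-01  3.400e-03  5.396e-01]
 [ 9.981e-01  6.110e-02  1.000e-04 -3.340e-02]
 [-1.000e-04  3.400e-03 -1.000e+00  2.417e-01]
 [ 0.000e+00  0.000e+00  0.000e+00  1.000e+00]]
[25.15  8.9   0.7 ]
```

Request:
{"name": "send_rows", "arguments": {"motion": "1 4.6 1.6 0 0; 1 9.2 3.2 0 0; 1 13.8 4.9 0 0; 1 18.4 6.5 0 0; 1 23 8.1 0 0"}}

```text
clock: 22.8
eef_pos: [0.6058, 0.2016, 0.2408]
tool_rot: [0.685, 0.729, 0.001, 0.0]
ft_force: [1.5, -0.7, -0.2]
grip_width: 0.0244
grasp_force: 59.5
```

Request:
{"name": "send_rows", "arguments": {"motion": "1 2.1 0.7 1 0; 1 2.1 0.7 3 0; 1 2.1 0.7 5 0; 1 2.1 0.7 5.5 0; 1 2.1 0.7 5.5 0"}}

```text
clock: 23.3
eef_pos: [0.6104, 0.2202, 0.184]
tool_rot: [0.685, 0.728, -0.001, -0.001]
ft_force: [0.0, -0.2, 0.0]
grip_width: 0.0245
grasp_force: 59.5
```

Run:
```python
from h import *
o=bot.get_obs(); T=pose(o); print(o["grip_width"],T.round(4),rel([.6131,.223,.0925],T))
w=vision.camera("wrist"); cv2.imwrite("pics/c9.png",cv2.resize(w[180:380,180:380],(500,500),interpolation=cv2.INTER_CUBIC)[:,:,::-1])
print(proj("wrist",[.6131,.223,.085],T))
```

```text
0.024533611260586334 [[-6.140e-02  9.981e-01 -2.500e-03  6.104e-01]
 [ 9.981e-01  6.140e-02 -1.000e-03  2.202e-01]
 [-8.000e-04 -2.500e-03 -1.000e+00  1.840e-01]
 [ 0.000e+00  0.000e+00  0.000e+00  1.000e+00]] [0.27 0.31 9.15]
[284.40215873 210.54309117]
```

View pics/c9.png

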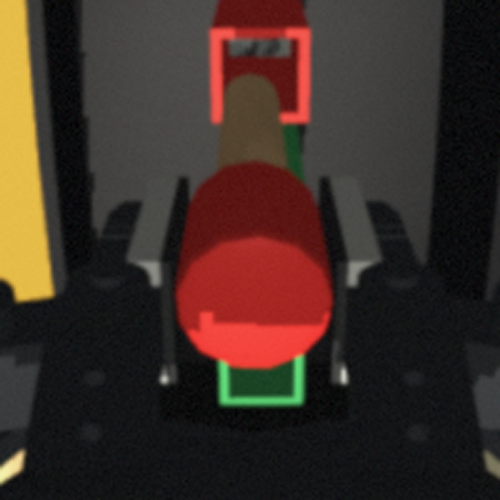

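The crop shows the mouth about 2.5 mm right of the foot and 2–3 mm ahead of it, so I correct by both and insert.

Request:
{"name": "send_rows", "arguments": {"motion": "1 0.3 0.2 0 0; 1 0.3 0.2 0 0; 1 0.3 0.2 1.5 0; 1 0.3 0.2 3 0; 1 0.3 0.2 4.5 0"}}

```text
clock: 23.85
eef_pos: [0.6136, 0.2242, 0.1407]
tool_rot: [0.685, 0.729, 0.001, 0.001]
ft_force: [-0.7, -0.5, -0.9]
grip_width: 0.0245
grasp_force: 59.5
```

Request:
{"name": "send_rows", "arguments": {"motion": "1 0 0 1.5 0; 1 0 0 3 0; 1 0 0 4.3 0; 1 0 0 4.3 0; 1 0 0 4.3 0"}}

```text
clock: 24.35
eef_pos: [0.6131, 0.2241, 0.0973]
tool_rot: [0.685, 0.729, 0.0, 0.0]
ft_force: [-0.2, -0.3, 0.5]
grip_width: 0.0245
grasp_force: 59.5
```

Run:
```python
from h import *
o=bot.get_obs(); T=pose(o); print(T.round(4),o["ft_force"])
```

```text
[[-6.190e-02  9.981e-01  2.000e-04  6.131e-01]
 [ 9.981e-01  6.190e-02  1.000e-04  2.241e-01]
 [ 1.000e-04  3.000e-04 -1.000e+00  9.730e-02]
 [ 0.000e+00  0.000e+00  0.000e+00  1.000e+00]] [-0.15183053 -0.28005917  0.54818788]
```

Request:
{"name": "send_rows", "arguments": {"motion": "1 0 0 0.4 0; 0 0 0 0.4 0; 0 0 0 0.4 0; 0 0 0 0.4 0; 0 0 0 0.4 0"}}

```text
clock: 24.85
eef_pos: [0.6131, 0.2242, 0.0934]
tool_rot: [0.685, 0.729, 0.0, 0.0]
ft_force: [-0.2, 0.6, -0.2]
grip_width: 0.0431
grasp_force: 0.0
```

Request:
{"name": "send_rows", "arguments": {"motion": "0 0 0 -3 0; 0 0 0 -7 0; 0 -2 0 -11 0; 0 -7 0 -15 0; 0 -10 0 -17 0"}}

```text
clock: 25.35
eef_pos: [0.6193, 0.1243, 0.2652]
tool_rot: [0.684, 0.73, 0.001, 0.001]
ft_force: [0.9, -0.5, -0.7]
grip_width: 0.0424
grasp_force: 0.0
```

Request:
{"name": "send_rows", "arguments": {"motion": "0 0 0 0 0; 0 0 0 0 0; 0 0 0 0 0"}}

```text
clock: 25.65
eef_pos: [0.6185, 0.1249, 0.2617]
tool_rot: [0.685, 0.729, -0.001, -0.001]
ft_force: [-1.0, 0.6, -0.4]
grip_width: 0.0422
grasp_force: 0.0
```

Run:
```python
from h import *
o=bot.get_obs(); T=pose(o); print(o["clock"],T.round(4))
w=vision.camera("wrist"); t=vision.camera("top"); s=vision.camera("side")
cv2.imwrite("pics/w10.png",np.hstack([w[:,130:430],cv2.resize(s[80:220,150:300],(450,420),interpolation=cv2.INTER_CUBIC)])[:,:,::-1])
for i in range(3):
  x,y=.6131-.00365*i,.223+.055*i
  print(proj("wrist",[x,y,.127],T)-[130,0],[(proj("side",[x,y,z])-[150,80])*3+[300,0] for z in(.085,.093,.127)])
print(rel([.40,.212,.25],T))
```

```text
25.65 [[-6.250e-02  9.980e-01 -2.000e-03  6.185e-01]
 [ 9.980e-01  6.250e-02  1.000e-04  1.249e-01]
 [ 2.000e-04 -2.000e-03 -1.000e+00  2.617e-01]
 [ 0.000e+00  0.000e+00  0.000e+00  1.000e+00]]
[151.488039    88.93851908] [array([573.51866457, 253.79607301]), array([573.03500673, 244.81580576]), array([570.93604807, 205.84360596])]
[151.19820274  26.99138183] [array([544.09195103, 225.54713783]), array([543.51310449, 216.77636794]), array([541.0029157 , 178.74160928])]
[150.91866256 -28.47350319] [array([516.66624597, 199.21912252]), array([516.00608164, 190.65063082]), array([513.14523583, 153.51876465])]
[ 10.06 -21.26   1.22]
```

View pics/w10.png

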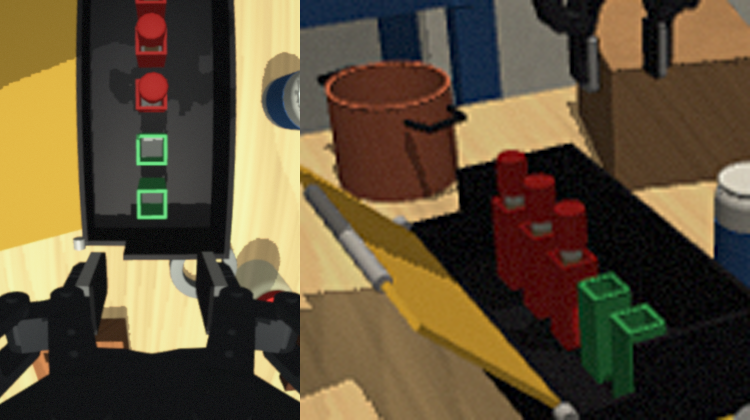

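Both views show all three rods standing home in the red tubes, with their white bands just above the mouths. Next I close the flap.

Request:
{"name": "send_rows", "arguments": {"motion": "1 2 -4.2 0 0; 1 4 -8.4 0 0; 1 6 -12.6 0 0; 1 8 -16.8 0 0; 1 10 -21.3 0 0"}}

```text
clock: 26.3
eef_pos: [0.3981, 0.2119, 0.262]
tool_rot: [0.684, 0.729, -0.001, -0.0]
ft_force: [0.4, 2.2, 0.5]
grip_width: 0.0003
grasp_force: 0.0
```

Request:
{"name": "send_rows", "arguments": {"motion": "1 0 0 0 0; 1 0 0 4 0; 1 0 0 8 0; 1 0 0 13 0; 1 0 0 13 0"}}

```text
clock: 26.8
eef_pos: [0.3948, 0.2083, 0.1265]
tool_rot: [0.684, 0.729, -0.007, -0.002]
ft_force: [-1.2, -1.2, -0.5]
grip_width: 0.0001
grasp_force: 0.0
```

Run:
```python
from h import *
o=bot.get_obs(); T=pose(o); print(o["clock"],T.round(4)); print(rel([.533,.218,.16],T))
```

```text
26.8 [[-0.063   0.9979 -0.0134  0.3948]
 [ 0.998   0.0629 -0.0072  0.2083]
 [-0.0064 -0.0138 -0.9999  0.1265]
 [ 0.      0.      0.      1.    ]]
[ 0.07 13.8  -3.54]
```

Request:
{"name": "send_rows", "arguments": {"motion": "1 0 1.5 0 0; 1 0 3 -0.5 0; 1 0 4.5 -1 0; 1 0 6 -1.5 0; 1 0 7.5 -2 0"}}

```text
clock: 27.3
eef_pos: [0.4764, 0.2163, 0.1555]
tool_rot: [0.685, 0.729, 0.001, 0.0]
ft_force: [-2.2, 1.3, 1.3]
grip_width: -0.0001
grasp_force: 0.8
```

Request:
{"name": "send_rows", "arguments": {"motion": "1 0 1.5 -0.5 0; 1 0 3 -1 0; 1 0 4.5 -1 0; 1 0 6 -1 0; 1 0 7 -1 0"}}

```text
clock: 27.8
eef_pos: [0.5471, 0.2205, 0.1649]
tool_rot: [0.685, 0.729, 0.001, 0.001]
ft_force: [-0.6, 0.1, -0.2]
grip_width: 0.0003
grasp_force: 0.1
```

Request:
{"name": "send_rows", "arguments": {"motion": "1 0 0 0 0; 1 0 0 0 0; 1 0 0 0 0; 1 0 0 0 0; 1 0 0 0 0"}}

```text
clock: 28.3
eef_pos: [0.5446, 0.2199, 0.1632]
tool_rot: [0.685, 0.729, -0.0, -0.0]
ft_force: [-0.6, -0.8, -0.1]
grip_width: 0.0002
grasp_force: 0.0
```

Run:
```python
from h import *
o=bot.get_obs(); T=pose(o); print(o["clock"],T.round(4))
s=vision.camera("side"); w=vision.camera("wrist")
cv2.imwrite("pics/w11.png",np.hstack([w[:,130:430],cv2.resize(s[80:220,150:300],(450,420),interpolation=cv2.INTER_CUBIC)])[:,:,::-1])
```

```text
28.3 [[-6.230e-02  9.981e-01 -1.000e-04  5.446e-01]
 [ 9.981e-01  6.230e-02  0.000e+00  2.199e-01]
 [ 0.000e+00 -1.000e-04 -1.000e+00  1.632e-01]
 [ 0.000e+00  0.000e+00  0.000e+00  1.000e+00]]
```

View pics/w11.png

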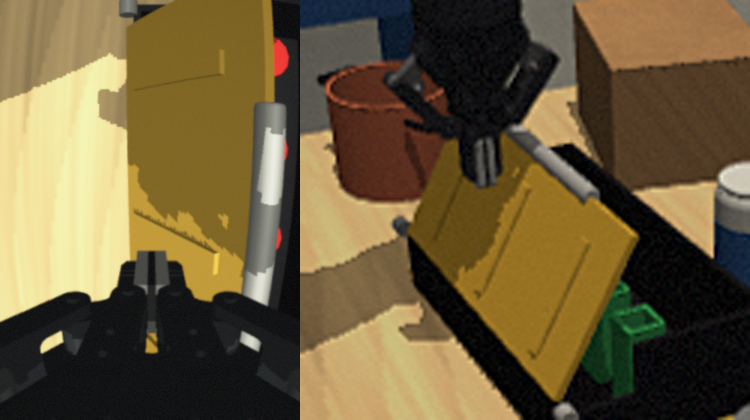

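The flap is up. The bar ends are at about side-image (220,123) and (249,145), the same as at the start. I back away and compare.

Request:
{"name": "send_rows", "arguments": {"motion": "-0.5 0 -4 0 0; 0 0 -8 -3 0; 0 0 -12 -8 0; 0 0 -16 -12 0; 0 0 -18 -12 0"}}

```text
clock: 28.9
eef_pos: [0.3652, 0.2092, 0.2865]
tool_rot: [0.685, 0.729, 0.003, 0.001]
ft_force: [0.3, 0.6, -0.4]
grip_width: 0.0428
grasp_force: 0.0
```

Request:
{"name": "send_rows", "arguments": {"motion": "0 -10 0 0 0; 0 -15 0 0 0; 0 -20 0 0 0; 0 -20 0 0 0; 0 -20 0 0 0"}}

```text
clock: 29.4
eef_pos: [0.3775, 0.0038, 0.2833]
tool_rot: [0.689, 0.725, -0.0, 0.001]
ft_force: [-0.0, 0.5, 0.5]
grip_width: 0.0426
grasp_force: 0.0
```

Run:
```python
from h import *
o=bot.get_obs(); print(o["clock"],o["eef_pos"],o["ft_force"])
for c in("side","top"):
    a=cv2.imread(f"pics/{c}0.png"); b=vision.camera(c)[:,:,::-1].copy()
    sl=(slice(105,240),slice(180,310)) if c=="side" else (slice(175,260),slice(130,270))
    d=np.abs(a[sl].astype(int)-b[sl]).max(2)>60; ys,xs=np.nonzero(d); print(c,d.mean(),(xs.min()+sl[1].start,xs.max()+sl[1].start,ys.min()+sl[0].start,ys.max()+sl[0].start) if len(xs) else None)
    print(blobs(b[:,:,::-1].copy(),"red"))
    if c=="side": cv2.imwrite("pics/s12.png",np.hstack([cv2.resize(i[100:240,175:310],None,fx=2.9,fy=2.9) for i in(a,b)]))
```

```text
29.4 [0.37753167 0.003843   0.28331537] [-0.00270725  0.54270071  0.48552181]
side 0.010541310541310541 (np.int64(180), np.int64(295), np.int64(228), np.int64(239))
[([185.1, 118.3], [176, 103, 24, 33, 112]), ([354.7, 193.0], [339, 183, 31, 22, 499])]
top 0.012352941176470587 (np.int64(148), np.int64(200), np.int64(208), np.int64(219))
[([289.6, 154.7], [278, 143, 24, 24, 443]), ([198.3, 211.4], [191, 208, 18, 7, 91]), ([155.2, 214.6], [148, 211, 18, 8, 109]), ([176.8, 212.7], [169, 210, 18, 7, 89])]
```

View pics/s12.png

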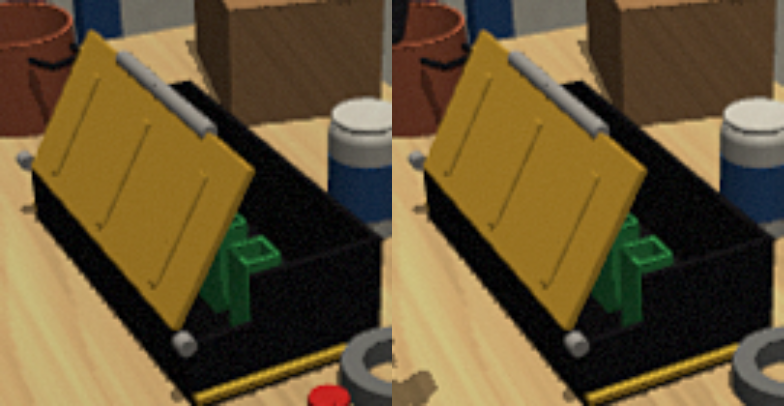

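The flap looks identical to its closed state at the start, and the jar hasn't moved (same position in both cameras). I'm handing the job in.

```bash
python3 -c "
from workcell import workorder
print(workorder.job_done())"
```

```text
the job is handed in; nothing more can be done
None
```

Job handed in at about 29 s: the three red rods (the only ones on the stand) each stand home in their own red tube, the flap is closed again, and the jar hasn't moved; no verdict was returned.

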